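# Put the left-out sauce bottle back in its rack bay

## Task

The amber sauce bottle was left standing out on the table with its cap up: press the cap fully shut with a fingertip and push the bottle back into the empty middle bay of the wooden rack, all the way in and square, so that its back rests against the slats. Only touch, press and push it, gently and low on its body so that it slides upright: never grasp, tip or lift it off the table. Leave the two bottles in the rack and the other things on the table where they are.

Things in the scene. Friction and masses are not known exactly. Their poses are not given: they have to be found in the camera images.
- amber_sauce: Amber squeeze bottle, cream at the back, dark brown flip cap; upright, loose, 0.25 kg centred 66 mm up. Origin: centre of underside, z up. Oval, 141 mm tall: 38 to 42 mm deep in x (broad front face at x = -19 mm, back +20), 52 to 55 mm wide in y. Friction on the table about 0.4: pushed above 35 mm it tips, so push in the lowest 25 mm, tool leaned back to keep the palm off its top.
- amber_sauce_flip (a joint): Angle of the amber bottle's cap, rad: 0 shut flat, positive open (0.45 to 0.95 at the start). Hinge along the bottle's y at its back edge (x = +19 mm, 132 mm up); cap plate 37 mm long, 50 wide, 9 thick, its free edge to the front. Stiff but springless: it stays where it is left; pressed straight down over the bottle's axis it gives way slowly, about 2 N to shut it in a second.
- cap_lip (a point): Middle of the free front edge of the amber bottle's flip cap, 37 mm from the hinge: over the front of the bottle at about 136 mm when shut, higher and further back when open.
- rack: Pale wood rack, three bottle bays, fixed, no floor, 232 mm wide, 88 high, at the right. Origin: on the table in the empty middle bay, where the amber bottle's belongs; x to the rack's back, y across, z up. Slats' front face at x = +21 mm. Dividers 10 mm thick, 59 high, at y = -111, -37, 37, 111 mm, round noses at x = -14 mm: bays 64 wide, open to -x; a bottle at home stands out 5 mm.
- red_sauce: Bottle like the amber one, red, cap shut and fixed, loose, at home in an outer bay of the rack. Leave it. Origin: centre of its underside.
- brown_sauce: Bottle like the amber one, dark brown, cap shut and fixed, loose, at home in the other outer bay. Leave it. Origin: centre of its underside.
- tumbler: Clear drinking glass, 70 mm across, 117 mm tall, loose bystander at the back. Origin: centre of its underside.
- sprinkle_a: Shaker jar with a black lid and blue label, 41 mm across, 105 mm tall, loose bystander at the back. Origin: centre of its underside.
- sprinkle_b: Shaker jar with a black lid and black label, 41 mm across, 105 mm tall, loose bystander at the back. Origin: centre of its underside.
- shot_glass: Small clear glass, 46 mm across, 57 mm tall, loose bystander to the right. Origin: centre of its underside.
- foil_pot: Pale blue pot with a foil lid, 72 mm across, 72 mm tall, loose bystander to the right. Origin: centre of its underside.
There are look-alikes about, which are no part of the job. Several things have the shape of the rack; the one meant has the colours described above.

How it is judged (in metres and radians):
At the end, for the whole second after the job is handed in: The amber bottle's cap is shut (under 0.08 rad) and the bottle stands still and upright on the table in the middle bay, its back within 8 mm of touching the slats, within 9 mm of the bay's centre line and turned less than 15 degrees from square (value of joint amber_sauce_flip below 0.08 rad and x of amber_sauce in the frame of rack between -0.008 and 0.008 m and y of amber_sauce in the frame of rack between -0.009 and 0.009 m and angle between the x axis of amber_sauce and the x axis of rack, either way round below 0.26 rad and angle between amber_sauce's own z axis and vertical below 0.06 rad and height (world z) of amber_sauce below 0.004 m and linear speed of amber_sauce below 0.01 m/s).
It fails at once if the amber bottle is lifted off the table (height (world z) of amber_sauce above 0.012 m).
It fails at once if the amber bottle is tipped by more than 15 degrees (angle between amber_sauce's own z axis and vertical above 0.26 rad).
It fails at once if the amber bottle is gripped, or pushed with more than 30 N (contact force between the fingers and amber_sauce above 30 N).
It fails at once if another bottle or a bystander is moved by more than 15 mm or tipped (distance of any of red_sauce, brown_sauce, tumbler, sprinkle_a, sprinkle_b, shot_glass, foil_pot from where it was at the start of the episode above 0.015 m or angle between any of red_sauce, brown_sauce, tumbler, sprinkle_a, sprinkle_b, shot_glass, foil_pot's own z axis and vertical above 0.3 rad).
It also fails if it takes over 64 s, if anything falls off the work surface, if the arm or the gripper's body presses on something with over 40 N, if the wrist force passes 120 N, or if a joint passes its speed limit or range.

## Robot

A 6-joint arm with a two-finger parallel gripper is mounted at the origin on a cart in front of the work surface, level with it; the furniture and walls round the work are solid. World frame = base frame: x ahead of the robot, y to its left, z up, the work surface at z = 0. Lengths are in mm, angles in rad, forces in N, time in s.
With the tool pointing down it reaches from about 250 to 800 mm from the base axis. Payload 3.9 kg.
Tool frame: the origin (TCP) lies midway between the tips of the shut fingers; the grasp point (between the pads) lies 19 mm behind it; z points along the fingers, y is the line along which they close (so a half turn about z gives the same grasp; the last joint's range is limited). The gripper opens to 85 mm and grips with 20 to 120 N. Pads are 22 mm wide; open, the fingers measure 114 mm over their backs; the gripper's body (76 mm by 85 mm) begins 54 mm behind the grasp point. The pads swing forward as they close: fully open they stand 13 mm farther back than shut.
Start: joints at [1.133, 0.26, -0.138, 1.173, 0, 1.571], TCP at [222.567, 475.478, 231.304] pointing down, gripper open.
Joint ranges: [-2.78, 2.78], [-0.83, 1.72], [-1.28, 1.37], [-1.9, 2.12], [-1.57, 1.48], [-3.14, 3.14]. Speed limits (rad/s): [2.57, 2.57, 3.14, 3.14, 3.14, 3.14].

## Interface

Orientations are given as a rotation vector (axis times angle).
In Python, from plant import robot, read_camera, camera_model gives the robot as it stands.
- The arm moves only by the tool carry_out, never from a script. Its argument "steps" is one flat list of numbers, 7 for each row, row after row: the shift along the tool's x, y, z in mm, then the turn, a rotation vector about the tool's x, y, z in rad, then the gripper's target within -1 to 1 (shut at 1, half-way at 0, fully open at -1). In form: [x, y, z, ax, ay, az, claw, x, y, z, ax, ay, az, claw, ...]. A call has 1 to 5 rows; each row is the pose to reach, as a shift and turn from the pose commanded when the call began, along the tool's axes at that moment; what a row does not reach only later rows make up. A row lasts 1/12 s, in which the tool goes at most 41.7 mm and 7.16 degrees, less where a joint would pass 70% of its speed; a pose out of reach is approached as far as the arm can. A call with a gripper value outside its range is refused whole. The fingers move at their own pace and stop on an object; "newtons" is the grip in N (left out, the last holds). Time passes only in rows, so rows that repeat a pose let the fingers close. It gives the time, the measured TCP pose, the force, the opening and the grip force at its end, in the units of the state.
- robot.observe(): the state, without advancing time (a new reading comes with each control period).
- read_camera(name): name is "scene" or "side" or "wrist"; returns the picture (400x640x3 uint8, red, green, blue); there is no depth.
- camera_model(name): a dict with "intrinsics" (3x3 intrinsics, pixels), "R" (3x3) and "t" (3): a world point X has camera coordinates R X + t. Camera axes: x right, y down, z forward; pixel columns grow to the right and rows downward; lengths in mm; the calibration is good to about 2 mm. A picture is of the moment at which its call begins: read the wrist's pose just before it. camera_model takes no time and is no camera call; for the wrist camera it gives the pose at the moment of the call.
- robot.job_done(): hands the job in; it is judged then, once.
The state is a dict: "t": time; "joint_pos": joint angles; "joint_vel": joint speeds; "tau": joint torques, N m; "tcp_pos": TCP position; "ee_rot": TCP orientation; "wrist_force": force on the tool from outside, world axes, zero at the start; "wrist_torque": the same for the moment, N m; "width": finger opening in mm; "gripper_force": force on a finger pad.
Only numpy, scipy, OpenCV 4.12 (cv2) and the standard library are available. Lean on these libraries where they do the work, as an engineer would, in place of code of your own. Each camera call takes 0.05 s, during which the arm holds its last target. There are 200 camera calls.

## Working session

There is one attempt and no reset: what is moved stays moved. The work goes in short steps, Python scripts to look and compute and a tool call to move; the robot and the scene stay as the last step left them, time stands still between calls to the robot, and variables do not carry over. Pictures are saved under pics/ and viewed, at most 10 in all, crops included, and the job is handed in when it is done.

Besides the shell and the picture viewer there is one more tool, called after "Request:" by a JSON object that holds its "fn" and its "kwargs". carry_out: Moves the arm, as the interface text tells. Its arguments: {"type":"object","properties":{"steps":{"type":"array"},"newtons":{"type":"number"}},"required":["steps"]}

```bash
mkdir -p pics; ls; python3 - <<'E'
from plant import robot, read_camera, camera_model
import cv2,numpy as np
o=robot.observe();print(o)
for n in("scene","side"):
    im=read_camera(n);cv2.imwrite(f"pics/{n}0.png",im[:,:,::-1]);m=camera_model(n);print(n,m)
E
```

```text
pics
{'t': 0.0, 'joint_pos': array([ 1.13301327e+00,  2.60713699e-01, -1.39363709e-01,  1.17269608e+00,
        1.22988423e-05,  1.57080983e+00]), 'joint_vel': array([ 0.00109516,  0.00092076,  0.00176368,  0.00258576, -0.00107017,
       -0.00067547]), 'tau': array([ 6.54861451e-04, -4.05684471e+01,  2.53920096e+01,  1.87420839e-02,
        2.06394304e-05, -1.62418708e-06]), 'tcp_pos': array([222.27476647, 474.87922735, 230.45136461]), 'ee_rot': array([-6.82114294e-01, -3.06619350e+00,  3.02699275e-03]), 'wrist_force': array([-0.13156172, -0.12608365,  0.00151055]), 'wrist_torque': array([ 0.00173013, -0.03076449,  0.01222535]), 'gripper_force': 0.0, 'width': 85.35287512544339}
scene {'intrinsics': array([[464.93048919,   0.        , 322.15524007],
       [  0.        , 464.93048919, 198.63637528],
       [  0.        ,   0.        ,   1.        ]]), 'R': array([[ 0.81026949, -0.58600188, -0.00807155],
       [-0.25233577, -0.33640988, -0.90727893],
       [ 0.52895181,  0.73717717, -0.4204519 ]]), 't': array([-583.76237073,  254.68781928, 1031.83752623])}
side {'intrinsics': array([[423.19631115,   0.        , 316.83030115],
       [  0.        , 423.19631115, 204.84657192],
       [  0.        ,   0.        ,   1.        ]]), 'R': array([[-0.9777513 , -0.20968275, -0.00596138],
       [-0.11553023,  0.5620031 , -0.81902703],
       [ 0.17508615, -0.80011603, -0.57372396]]), 't': array([638.6223983 , 205.85011882, 995.17875773])}
```

View pics/scene0.png

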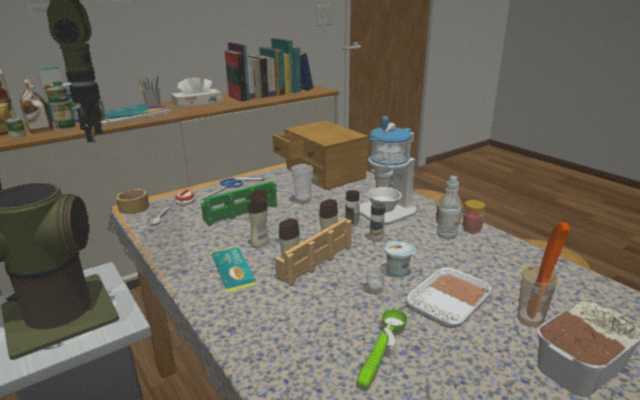

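View pics/side0.png

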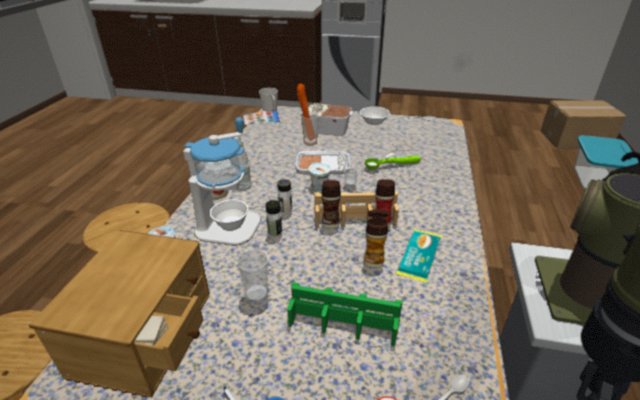

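The scene view shows the pale wood rack at about (315,250), with the brown and red bottles in its outer bays. The amber bottle stands at (259,220). The green rack at (240,200) is a look-alike of the wrong colour. In the side view, wood is at (355,208), green at (345,310) and amber at (375,240). I'll confirm with one enlarged crop.

```bash
cat > h.py <<'E'
import numpy as np,cv2
from plant import robot, read_camera, camera_model
from scipy.spatial.transform import Rotation as Rot
def ray(m,p):
    d=m["R"].T@np.linalg.solve(m["intrinsics"],[p[0],p[1],1.]); return -m["R"].T@m["t"],d/np.linalg.norm(d)
def plane(m,p,z):
    c,d=ray(m,p); return c+d*(z-c[2])/d[2]
def tri(ms,ps):
    A=0;b=0
    for m,p in zip(ms,ps):
        c,d=ray(m,p);P=np.eye(3)-np.outer(d,d);A=A+P;b=b+P@c
    return np.linalg.solve(A,b)
def proj(m,X):
    u=m["intrinsics"]@(m["R"]@np.asarray(X,float)+m["t"]);return u[:2]/u[2]
E
python3 - <<'E'
import cv2,numpy as np
a=cv2.imread("pics/scene0.png")[175:295,220:370];b=cv2.imread("pics/side0.png")[165:285,290:440]
cv2.imwrite("pics/crop0.png",np.vstack([cv2.resize(x,None,fx=2.5*2,fy=2.5*2,interpolation=2)[:, :] for x in (a,)]))
cv2.imwrite("pics/crop1.png",cv2.resize(b,None,fx=5,fy=5,interpolation=2))
E
```

```text
(no output)
```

View pics/crop0.png

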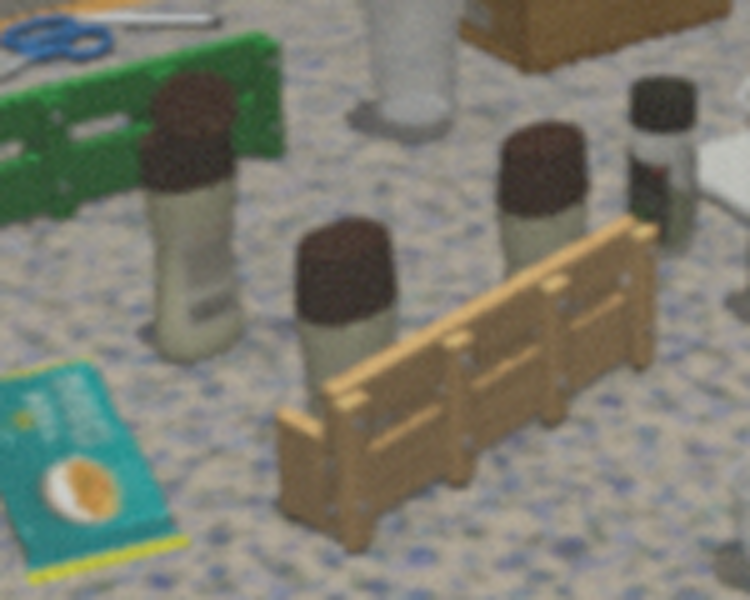

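View pics/crop1.png

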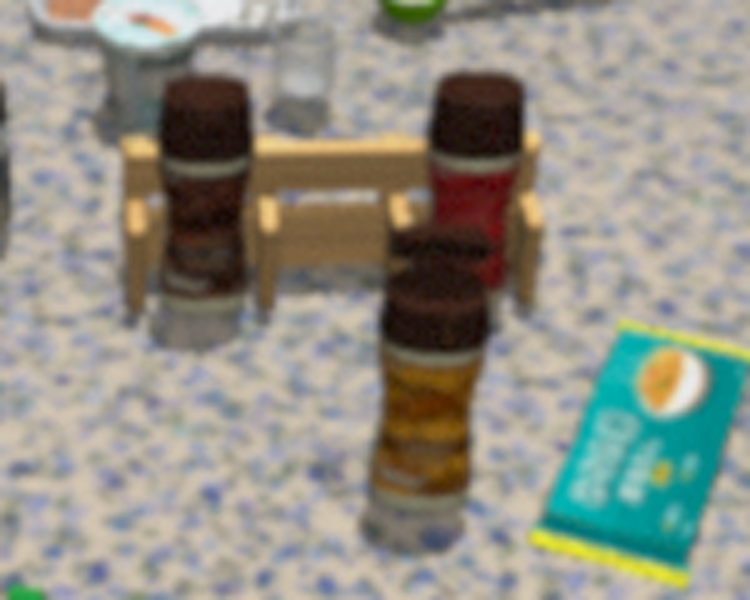

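The crops confirm the target. The pale-wood rack has its slats towards the scene camera (−y), with brown and red in the outer bays and the middle bay empty. Amber stands in front of the rack with its cap up: base at side crop (412,525), scene crop (197,345). Next I'll measure.

```bash
cat > m1.py <<'E'
from h import *
np.set_printoptions(precision=1,suppress=True)
S=camera_model("scene");D=camera_model("side")
s=lambda x,y:(x/5+220,y/5+175)
d=lambda x,y:(x/5+290,y/5+165)
print("rail ends scene z88",plane(S,s(325,388),88),plane(S,s(632,222),88))
print("rail ends side z88",plane(D,d(122,140),88),plane(D,d(540,137),88))
for a,b in [((325,388),(540,137)),((632,222),(122,140))]: print("tri",tri([S,D],[s(*a),d(*b)]))
print("nose tops z59 side",[plane(D,d(*p),59) for p in ((133,215),(268,215),(400,212),(531,212))])
print("nose bottoms side",[plane(D,d(*p),0) for p in ((131,322),(265,310),(525,308))])
print("back post bottoms scene",[plane(S,s(*p),0) for p in ((357,548),(462,485),(555,424),(644,368))])
print("back post tops scene z88",[plane(S,s(*p),88) for p in ((350,400),(457,340),(554,283),(644,230))])
print("amber base front side",plane(D,d(412,548),0),"L/R",plane(D,d(362,525),0),plane(D,d(465,525),0))
print("amber base scene",plane(S,s(197,361),0),plane(S,s(155,345),0),plane(S,s(242,338),0))
print("amber body neck tri",tri([S,D],[s(192,185),d(435,355)]))
print("brown base side",plane(D,d(197,347),0),"caps top centre: brown/red/amber tri")
print(tri([S,D],[s(545,150),d(208,92)]),tri([S,D],[s(345,240),d(480,90)]))
print("amber lip", tri([S,D],[s(196,78),d(440,235)]))
from scipy.spatial.transform import Rotation as R
o=robot.observe();print(R.from_rotvec(o['ee_rot']).as_matrix())
E
python3 m1.py
```

```text
rail ends scene z88 [ 465.4 -205.3   88. ] [ 685.9 -159.4   88. ]
rail ends side z88 [ 692.8 -154.9   88. ] [ 463.2 -205.1   88. ]
tri [ 464.1 -205.7   88.1]
tri [ 691.3 -155.2   86.2]
nose tops z59 side [array([ 680.2, -124.8,   59. ]), array([ 606.5, -140. ,   59. ]), array([ 534.8, -157.7,   59. ]), array([ 463.3, -172.4,   59. ])]
nose bottoms side [array([ 677.2, -103.5,    0. ]), array([ 604.8, -129.7,    0. ]), array([ 460.2, -161.5,    0. ])]
back post bottoms scene [array([ 473.1, -215.2,    0. ]), array([ 544.7, -201.1,    0. ]), array([ 616.5, -183.5,    0. ]), array([ 689.7, -167.1,    0. ])]
back post tops scene z88 [array([ 469.1, -221.3,   88. ]), array([ 540.3, -205.7,   88. ]), array([ 612.3, -188.2,   88. ]), array([ 685.2, -170.4,   88. ])]
amber base front side [502.9  44.4   0. ] L/R [529.2  33.2   0. ] [478.6  22.7   0. ]
amber base scene [496.4 -14.    0. ] [486.   15.4   0. ] [529.  -7.   0.]
amber body neck tri [506.5   5.9  95.1]
brown base side [636.5 -89.1   0. ] caps top centre: brown/red/amber tri
[ 642.  -140.2  135.6] [ 499.9 -168.3  138.5]
amber lip [509.6  -2.2 160.7]
[[-0.9  0.4 -0. ]
 [ 0.4  0.9 -0. ]
 [ 0.  -0.  -1. ]]
```

```bash
cat >> h.py <<'E'
def yaw_down(phi,lean=0.0):
    """tool pose: y along (cos phi, sin phi); lean>0 tilts finger tips towards rack (-tool x)"""
    y=np.array([np.cos(phi),np.sin(phi),0]);z=np.array([0,0,-1.]);x=np.cross(y,z)
    return np.c_[x,y,z]@Rot.from_rotvec([0,-lean,0]).as_matrix()
def go(pos,R):
    o=robot.observe();R0=Rot.from_rotvec(o["ee_rot"]).as_matrix()
    sh=R0.T@(np.array(pos)-o["tcp_pos"]);tu=Rot.from_matrix(R0.T@R).as_rotvec()
    print("t",round(o["t"],2),"tcp",o["tcp_pos"].round(1),"F",o["wrist_force"].round(1),"w",round(o["width"],1))
    print("shift",sh.round(1),"|",round(np.linalg.norm(sh),1),"turn",tu.round(3),"rows",max(np.linalg.norm(sh)/41.7,np.linalg.norm(tu)/.1249).round(1))
E
python3 - <<'E'
from h import *
go([480,70,330],yaw_down(np.radians(12.4)))
E
```

```text
t 0.1 tcp [222.3 474.9 230.5] F [-0.  -0.  -0.2] w 85.1
shift [-405.1 -257.7  -99. ] | 490.2 turn [-0.002  0.001  0.917] rows 11.8
```

Request:
{"fn": "carry_out", "kwargs": {"steps": [-405,-258,-99,0,0,0.917,1,-405,-258,-99,0,0,0.917,1,-405,-258,-99,0,0,0.917,1,-405,-258,-99,0,0,0.917,1,-405,-258,-99,0,0,0.917,1]}}

```text
t: 0.52
tcp_pos: [332.2, 301.4, 273.4]
ee_rot: [-1.599, -2.704, 0.001]
wrist_force: [1.7, 0.8, 0.3]
width: 25.7
gripper_force: 0.0
```

```bash
python3 - <<'E'
from h import *
go([480,70,330],yaw_down(np.radians(12.4)))
E
```

```text
t 0.52 tcp [332.2 301.4 273.4] F [1.7 0.8 0.3] w 25.7
shift [-274.    18.   -56.6] | 280.4 turn [-0.001  0.     0.286] rows 6.7
```

Request:
{"fn": "carry_out", "kwargs": {"steps": [-274,18,-57,0,0,0.286,1,-274,18,-57,0,0,0.286,1,-274,18,-57,0,0,0.286,1,-274,18,-57,0,0,0.286,1,-274,18,-57,0,0,0.286,1]}}

```text
t: 0.93
tcp_pos: [443.0, 129.9, 316.0]
ee_rot: [-1.962, -2.453, 0.0]
wrist_force: [0.4, 1.2, 0.3]
width: 0.2
gripper_force: 0.0
```

```bash
python3 - <<'E'
from h import *
go([480,70,330],yaw_down(np.radians(12.4)))
m=camera_model("wrist");im=read_camera("wrist");cv2.imwrite("pics/w1.png",im[:,:,::-1]);np.savez("w1.npz",**m);print(m["t"],-m["R"].T@m["t"],m["R"])
for X in ([505,6,100],[572,-158,50]): print(proj(m,X))
E
```

```text
t 0.93 tcp [443.  129.9 316. ] F [0.4 1.2 0.3] w 0.2
shift [-66.6  22.9 -14.1] | 71.8 turn [-0.    -0.     0.005] rows 1.7
[-460.9478125   -42.90290907  470.31184619] [426.13211618 209.94793581 458.08302952] [[ 0.97553444  0.21983763 -0.00199352]
 [ 0.20870913 -0.92322575  0.32263711]
 [ 0.06908731 -0.31515968 -0.94652064]]
[340.17255279 272.14152927]
[353.37668309 351.44604835]
```

View pics/w1.png

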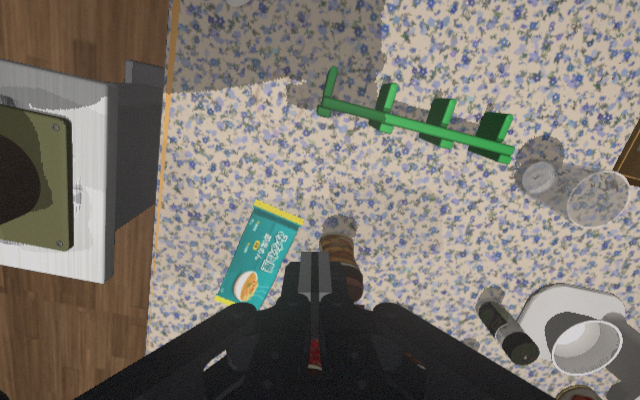

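The wrist view shows the green rack at (415,120) and the amber bottle at (342,260), but the gripper hides the wooden rack. I'll move beyond the rack so that both lie in the upper half of the picture.

```bash
python3 - <<'E'
from h import *
go([570,-210,350],yaw_down(np.radians(12.4)))
E
```

```text
t 0.98 tcp [447.9 124.2 317.2] F [ 5.2 -4.4  1.4] w -0.1
shift [-352.8   48.3  -30.3] | 357.3 turn [ 0.004  0.006 -0.002] rows 8.6
```

Request:
{"fn": "carry_out", "kwargs": {"steps": [-200,30,-33,0,0,0,1,-200,30,-33,0,0,0,1,-200,30,-33,0,0,0,1,-200,30,-33,0,0,0,1,-200,30,-33,0,0,0,1]}}

```text
t: 1.4
tcp_pos: [516.2, -58.6, 348.7]
ee_rot: [-1.962, -2.453, 0.001]
wrist_force: [0.2, -0.4, -0.6]
width: 0.0
gripper_force: 0.0
```

Request:
{"fn": "carry_out", "kwargs": {"steps": [-150,18,0,0,0,0,1,-150,18,0,0,0,0,1,-150,18,0,0,0,0,1,-150,18,0,0,0,0,1,-150,18,0,0,0,0,1]}}

```text
t: 1.82
tcp_pos: [567.7, -203.7, 346.4]
ee_rot: [-1.968, -2.448, 0.003]
wrist_force: [0.6, 0.4, 0.0]
width: 0.1
gripper_force: 0.0
```

```bash
python3 - <<'E'
from h import *
go([570,-210,350],yaw_down(np.radians(12.4)))
m=camera_model("wrist");im=read_camera("wrist");cv2.imwrite("pics/w2.png",im[:,:,::-1]);np.savez("w2.npz",**m);print(-m["R"].T@m["t"])
cv2.imwrite("pics/w2c.png",cv2.resize(im[0:280,180:520,::-1],None,fx=2,fy=2,interpolation=2))
E
```

```text
t 1.82 tcp [ 567.7 -203.7  346.4] F [0.6 0.4 0. ] w 0.1
shift [-6.6  0.9 -3.5] | 7.6 turn [-0.002  0.001  0.   ] rows 0.2
[ 551.45243884 -123.40193518  488.50302453]
```

View pics/w2c.png

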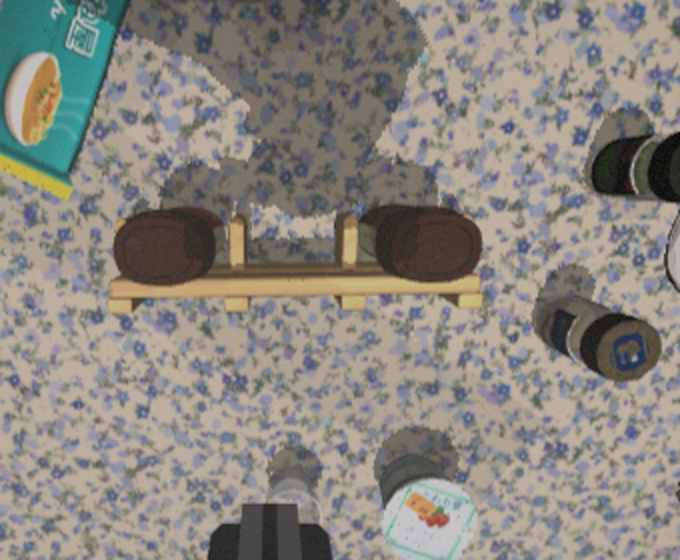

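The wrist picture shows the wooden rack with its empty middle bay between divider noses at crop (237,213) and (350,212), and its top rail from (110,280) to (482,276). Amber is above the picture. I'll measure the rack here and then move to the bottle.

```bash
python3 - <<'E'
from h import *
np.set_printoptions(precision=1,suppress=True)
m=dict(np.load("w2.npz"));p=lambda x,y,z:plane(m,(x/2+180,y/2),z)
a,b=p(110,280,88),p(482,276,88);n1,n2=p(237,213,59),p(350,212,59)
print("rail",a,b,np.linalg.norm(a-b),"noses",n1,n2,np.linalg.norm(n1-n2))
ang=np.arctan2(*(b-a)[[1,0]]);print(np.degrees(ang),np.degrees(np.arctan2(*(n2-n1)[[1,0]])))
X=np.array([np.sin(ang),-np.cos(ang),0])
print("origin from rail",(a+b)/2-21*X,"from noses",(n1+n2)/2+14*X)
print("rail back",p(110,297,88),p(482,293,88))
# bottle tri with side again, ring-bottom front
S=camera_model("scene");D=camera_model("side");s=lambda x,y:(x/5+220,y/5+175);d=lambda x,y:(x/5+290,y/5+165)
print("front bottom",plane(D,d(413,506),0),plane(D,d(370,490),0),plane(D,d(466,493),0))
go([480,-60,350],yaw_down(np.radians(12.4)))
E
```

```text
rail [ 466.  -199.4   88. ] [ 689.9 -147.5   88. ] 229.84846197282192 noses [ 533.7 -144.9   59. ] [ 604.4 -128.7   59. ] 72.50639973780315
13.038534262408191 12.895119111727043
origin from rail [ 573.2 -153.    88. ] from noses [ 572.2 -150.5   59. ]
rail back [ 467.5 -209.8   88. ] [ 693.3 -157.5   88. ]
front bottom [505.6  14.3   0. ] [528.3   6.9   0. ] [480.1  -0.8   0. ]
t 1.87 tcp [ 566.9 -201.2  346.9] F [-0.   0.2  0.4] w 0.0
shift [156.6 -54.3  -2.8] | 165.8 turn [-0. -0.  0.] rows 4.0
```

Request:
{"fn": "carry_out", "kwargs": {"steps": [135,-38,0,0,0,0,1,135,-38,0,0,0,0,1,135,-38,0,0,0,0,1,135,-38,0,0,0,0,1,135,-38,0,0,0,0,1]}}

```text
t: 2.28
tcp_pos: [497.1, -71.7, 349.5]
ee_rot: [-1.955, -2.458, -0.001]
wrist_force: [0.7, 0.2, -1.0]
width: 0.1
gripper_force: 0.0
```

```bash
python3 - <<'E'
from h import *
go([505,-10,180],yaw_down(np.radians(12.4)))
m=camera_model("wrist");im=read_camera("wrist");np.savez("w3.npz",**m);print(-m["R"].T@m["t"],proj(m,[504,0,0]),proj(m,[504,0,141]))
cv2.imwrite("pics/w3c.png",cv2.resize(im[0:260,200:460,::-1],None,fx=2.3,fy=2.3,interpolation=2))
E
```

```text
t 2.28 tcp [497.1 -71.7 349.5] F [ 0.7  0.2 -1. ] w 0.1
shift [ 58.1  21.7 169.6] | 180.6 turn [-0.    -0.001  0.011] rows 4.3
[479.75814594   8.03776428 491.78962572] [329.92423683 102.76334797] [335.83274688 106.56461327]
```

View pics/w3c.png

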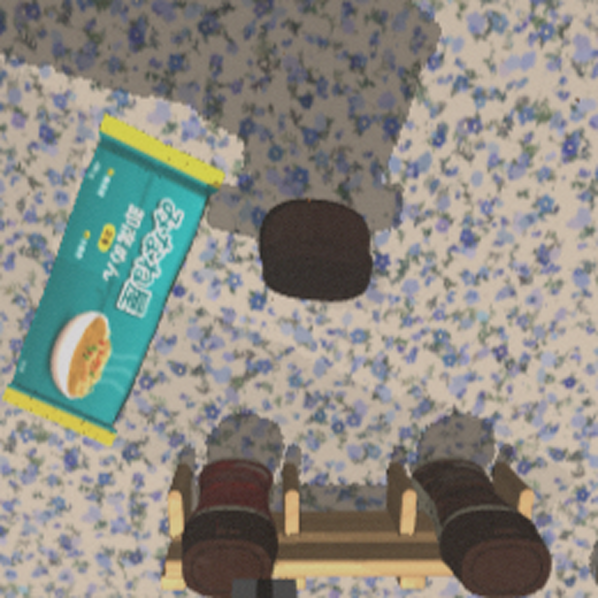

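The view shows the open cap from above: outline x 260–372, y 198–300 in the crop, nearly square to the tool.

```bash
python3 - <<'E'
from h import *
np.set_printoptions(precision=1,suppress=True)
m=dict(np.load("w3.npz"));im=cv2.imread("pics/w3c.png")
p=lambda x,y,z:plane(m,(x/2.3+200,y/2.3),z)
g=im[170:330,230:400].max(2);mk=cv2.morphologyEx((g<75).astype(np.uint8),cv2.MORPH_OPEN,np.ones((5,5)))
cs,_=cv2.findContours(mk,0,2);c=max(cs,key=cv2.contourArea)+[230,170]
r=cv2.minAreaRect(c);print(r,cv2.boundingRect(c))
print("front edge z130",p(313,198,130),"L",p(260,245,130),"R",p(372,240,130))
print("back edge z132 / 150",p(320,300,132),p(320,300,150))
# side-edge direction
P=np.array([p(*q,128)[:2] for q in c[:,0]]);(cx,cy),(w,h),a=cv2.minAreaRect(P.astype(np.float32));print("world rect z128",cx,cy,w,h,a)
E
```

```text
((315.5, 249.5), (99.0, 111.0), 90.0) (260, 200, 112, 100)
front edge z130 [499.9  20.  130. ] L [480.7  -5.8 130. ] R [531.4   8.3 130. ]
back edge z132 / 150 [514.4 -23.8 132. ] [512.6 -22.2 150. ]
world rect z128 507.09625244140625 -2.3211193084716797 52.95033645629883 45.07450485229492 12.99485969543457
```

Request:
{"fn": "carry_out", "kwargs": {"steps": [68,21,167,0,0,0.011,1,68,21,167,0,0,0.011,1,68,21,167,0,0,0.011,1,68,21,167,0,0,0.011,1,68,21,167,0,0,0.011,1]}}

```text
t: 2.75
tcp_pos: [502.2, -3.4, 176.2]
ee_rot: [-1.97, -2.439, 0.007]
wrist_force: [-1.0, 0.6, 0.2]
width: 0.5
gripper_force: 0.0
```

```bash
python3 - <<'E'
from h import *
go([506,-1,141],yaw_down(np.radians(13)))
E
```

```text
t 2.75 tcp [502.2  -3.4 176.2] F [-1.   0.6  0.2] w 0.5
shift [ 1.5  4.5 35.2] | 35.5 turn [-0.008 -0.002 -0.015] rows 0.9
```

Request:
{"fn": "carry_out", "kwargs": {"steps": [1,4,3,0,0,0,1,1,4,6,0,0,0,1,1,4,8,0,0,0,1,1,4,10,0,0,0,1,1,4,12,0,0,0,1]}}

```text
t: 3.17
tcp_pos: [510.4, -3.5, 171.0]
ee_rot: [1.975, 2.44, 0.003]
wrist_force: [0.2, 0.3, -0.8]
width: 0.1
gripper_force: 0.0
```

Request:
{"fn": "carry_out", "kwargs": {"steps": [0,0,2,0,0,0,1,0,0,4,0,0,0,1,0,0,6,0,0,0,1,0,0,8,0,0,0,1,0,0,10,0,0,0,1]}}

```text
t: 3.58
tcp_pos: [509.6, -2.8, 160.3]
ee_rot: [1.974, 2.442, 0.002]
wrist_force: [0.6, 1.6, 3.4]
width: 0.1
gripper_force: 1.8
```

Request:
{"fn": "carry_out", "kwargs": {"steps": [0,0,2,0,0,0,1,0,0,4,0,0,0,1,0,0,6,0,0,0,1,0,0,8,0,0,0,1,0,0,10,0,0,0,1]}}

```text
t: 4.0
tcp_pos: [508.6, -2.9, 149.2]
ee_rot: [-1.975, -2.443, 0.001]
wrist_force: [-1.2, 0.1, 1.5]
width: -0.3
gripper_force: 0.8
```

Request:
{"fn": "carry_out", "kwargs": {"steps": [0,0,2,0,0,0,1,0,0,4,0,0,0,1,0,0,6,0,0,0,1,0,0,7,0,0,0,1,0,0,8,0,0,0,1]}}

```text
t: 4.42
tcp_pos: [511.2, -2.6, 143.7]
ee_rot: [1.973, 2.44, 0.006]
wrist_force: [-0.5, 1.3, 16.6]
width: -0.4
gripper_force: 7.9
```

Request:
{"fn": "carry_out", "kwargs": {"steps": [0,0,1,0,0,0,1,0,0,1,0,0,0,1,0,0,1,0,0,0,1,0,0,1,0,0,0,1,0,0,1,0,0,0,1]}}

```text
t: 4.83
tcp_pos: [512.0, -2.5, 143.7]
ee_rot: [1.972, 2.439, 0.008]
wrist_force: [0.0, 0.9, 14.9]
width: 0.2
gripper_force: 7.6
```

Request:
{"fn": "carry_out", "kwargs": {"steps": [0,0,-20,0,0,0,1,0,0,-50,0,0,0,1,5,0,-90,0,0,0,1,40,0,-110,0,0,0,1,60,0,-110,0,0,0,1]}}

```text
t: 5.25
tcp_pos: [499.0, 57.1, 255.6]
ee_rot: [1.973, 2.437, 0.011]
wrist_force: [1.3, -0.8, -0.0]
width: -0.4
gripper_force: 0.0
```

```bash
python3 - <<'E'
from h import *
go([506,-1,141],yaw_down(np.radians(13)))
im=read_camera("side");sc=read_camera("scene");w=read_camera("wrist");m=camera_model("wrist");np.savez("w4.npz",**m)
print(proj(m,[506,0,141]))
f=lambda a,k:cv2.resize(a[:,:,::-1],None,fx=k,fy=k,interpolation=2)
cv2.imwrite("pics/w4.png",w[:,:,::-1]);cv2.imwrite("pics/side4.png",im[:,:,::-1]);cv2.imwrite("pics/scene4.png",sc[:,:,::-1])
cv2.imwrite("pics/chk.png",np.hstack([f(im[165:285,310:440],3)[:360],f(sc[175:295,220:350],3)[:360]]))
E
```

```text
t 5.25 tcp [499.   57.1 255.6] F [ 1.3 -0.8 -0. ] w -0.4
shift [-58.3  -6.2 114.5] | 128.7 turn [ 0.009 -0.    -0.017] rows 3.1
[310.85325805 259.10650715]
```

View pics/chk.png

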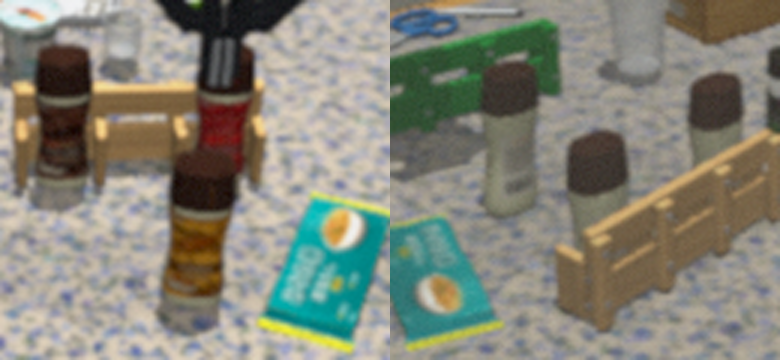

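Both views show the cap shut flat and level: side crop (203,165), scene crop (120,75). Next I'll refine the bottle centre from the shut cap, and find the green rack for clearance behind the leaning tool.

```bash
python3 - <<'E'
from h import *
np.set_printoptions(precision=1,suppress=True)
S=camera_model("scene");D=camera_model("side")
def mask(f):
    im=cv2.imread(f);h=cv2.cvtColor(im,cv2.COLOR_BGR2HSV);return im
# cap outline in wrist view from z-known planes
a=(260,200.5);b=(377.7,220)
print("cap top amber",tri([S,D],[a,b]),plane(S,a,141),plane(D,b,141))
print("base side front",plane(D,(310+189/3,165+298/3),0),"scene back",plane(S,(220+120/3,175+213/3),0))
m=dict(np.load("w1.npz"));print("green",plane(m,(322,108),88),plane(m,(512,152),88),plane(m,(388,130),59))
w=cv2.imread("pics/w4.png");m4=dict(np.load("w4.npz"))
O=np.array([572.5,-154,0]);X=np.array([.225,-.974,0])
c=np.array([505.5,0,0]);p=c-X*66;p[2]=10;R=yaw_down(np.radians(13),.65)
print(p,"cam at",p+R@np.array([79,0,-142]))
p[2]=120;go(p,R)
E
```

```text
cap top amber [508.3  -6.2 134. ] [506.5 -17.7 141. ] [504.2   6.4 141. ]
base side front [505.3   7.2   0. ] scene back [500.9  -9.3   0. ]
green [437.1 196.   88. ] [662.4 196.7  88. ] [522.4 187.5  59. ]
[490.6  64.3  10. ] cam at [457.2 209.3  75.2]
t 5.4 tcp [496.2  56.6 250.8] F [ 0.8 -0.  -0.8] w -0.1
shift [  8.8  -3.9 130.8] | 131.2 turn [-0.  -0.6 -0. ] rows 5.2
```

```bash
python3 - <<'E'
from h import *
X=np.array([.225,-.974,0]);c=np.array([505.5,-1,0]);p=c-X*46;p[2]=90;R=yaw_down(np.radians(13),.5)
print(p);go(p,R)
E
```

```text
[495.15   43.804  90.   ]
t 5.4 tcp [496.2  56.6 250.8] F [ 0.8 -0.  -0.8] w -0.1
shift [-12.2  -3.8 160.8] | 161.3 turn [-0.003 -0.499 -0.013] rows 4.0
```

Request:
{"fn": "carry_out", "kwargs": {"steps": [-3,-4,10,0,-0.12,-0.013,0.4,-6,-4,30,0,-0.24,-0.013,0.4,-9,-4,50,0,-0.36,-0.013,0.4,-12,-4,80,0,-0.5,-0.013,0.4,-12,-4,110,0,-0.5,-0.013,0.4]}}

```text
t: 5.82
tcp_pos: [494.0, 44.2, 138.1]
ee_rot: [1.69, 2.127, -0.442]
wrist_force: [0.7, 0.9, -0.4]
width: 25.6
gripper_force: 0.0
```

```bash
python3 - <<'E'
from h import *
X=np.array([.225,-.974,0]);c=np.array([505.5,-1,0]);p=c-X*44;p[2]=14;R=yaw_down(np.radians(13),.5)
print(p);go(p,R);m=camera_model("wrist");print(-m["R"].T@m["t"])
E
```

```text
[495.6    41.856  14.   ]
t 5.82 tcp [494.   44.2 138.1] F [ 0.7  0.9 -0.4] w 25.6
shift [ 57.6   1.7 109.9] | 124.1 turn [-0.005  0.004  0.003] rows 3.0
[463.95144493 181.29711392 222.14404449]
```

Request:
{"fn": "carry_out", "kwargs": {"steps": [15,1,28,0,0,0,0.4,30,1,56,0,0,0,0.4,43,1,82,0,0,0,0.4,52,2,98,0,0,0,0.4,57,2,107,0,0,0,0.4]}}

```text
t: 6.23
tcp_pos: [494.2, 40.4, 16.0]
ee_rot: [1.696, 2.128, -0.445]
wrist_force: [-0.3, -0.0, -0.1]
width: 25.7
gripper_force: 0.0
```

```bash
python3 - <<'E'
from h import *
np.set_printoptions(precision=1,suppress=True)
X=np.array([.225,-.974,0]);c=np.array([505.5,-1,0]);p=c-X*30;p[2]=14;R=yaw_down(np.radians(13),.5)
print(p);go(p,R);m=camera_model("wrist");print(-m["R"].T@m["t"])
w=read_camera("wrist");cv2.imwrite("pics/w5.png",w[:,:,::-1]);np.savez("w5.npz",**m)
E
```

```text
[498.8  28.2  14. ]
t 6.23 tcp [494.2  40.4  16. ] F [-0.3 -0.  -0.1] w 25.7
shift [-10.4   1.7   7.9] | 13.2 turn [-0.  0.  0.] rows 0.3
[465.3 177.5 100.5]
```

View pics/w5.png

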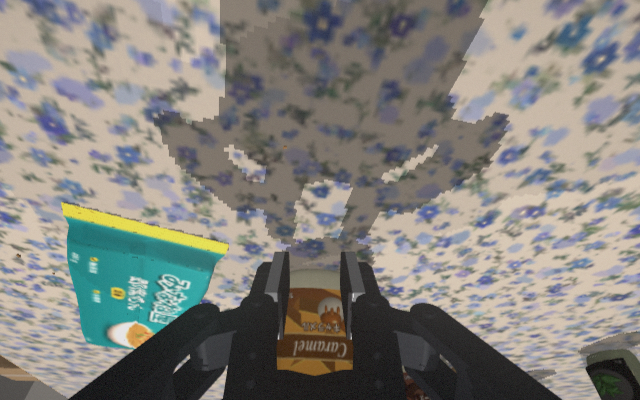

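The wrist view shows the amber label centred between the fingers: label at (317,320), fingers at 288 and 345. I'll now close the last 15 mm, aiming a little lower.

Request:
{"fn": "carry_out", "kwargs": {"steps": [-3,0,2.5,0,0,0,0.4,-6,0.5,5,0,0,0,0.4,-8,1,7,0,0,0,0.4,-10,1,9,0,0,0,0.4,-12,1,10,0,0,0,0.4]}}

```text
t: 6.7
tcp_pos: [501.9, 27.3, 17.1]
ee_rot: [1.696, 2.125, -0.435]
wrist_force: [0.2, 0.4, -0.6]
width: 25.7
gripper_force: 0.0
```

Request:
{"fn": "carry_out", "kwargs": {"steps": [-4,1.2,2.2,0,0,0,0.4,-8,2.4,4.4,0,0,0,0.4,-12,3.6,6.6,0,0,0,0.4,-16,4.8,8.7,0,0,0,0.4,-20,6,10.9,0,0,0,0.4]}}

```text
t: 7.12
tcp_pos: [512.4, 6.4, 16.5]
ee_rot: [1.696, 2.126, -0.436]
wrist_force: [-1.4, 1.6, -0.6]
width: 25.6
gripper_force: 0.8
```

```bash
cat >> h.py <<'E'
O=np.array([572.5,-154,0]);PH=np.radians(13);XR=np.array([np.sin(PH),-np.cos(PH),0]);YR=np.array([np.cos(PH),np.sin(PH),0])
def rackc(p): return np.round([(p-O)@XR,(p-O)@YR],1)
E
python3 - <<'E'
from h import *
o=robot.observe();print(o["t"],o["tcp_pos"],rackc(o["tcp_pos"]),o["wrist_force"])
w=read_camera("wrist")
a=cv2.imread("pics/w5.png")[220:400,200:440];b=w[220:400,200:440,::-1]
s=read_camera("side")[165:285,290:440,::-1]
cv2.imwrite("pics/w6.png",np.hstack([cv2.resize(b,(480,360)),cv2.resize(s,(300,360))[:, :]]))
E
```

```text
7.1167 [512.37436053   6.41882452  16.50938184] [-169.8  -22.5] [-1.38515873  1.56690661 -0.56617454]
```

View pics/w6.png

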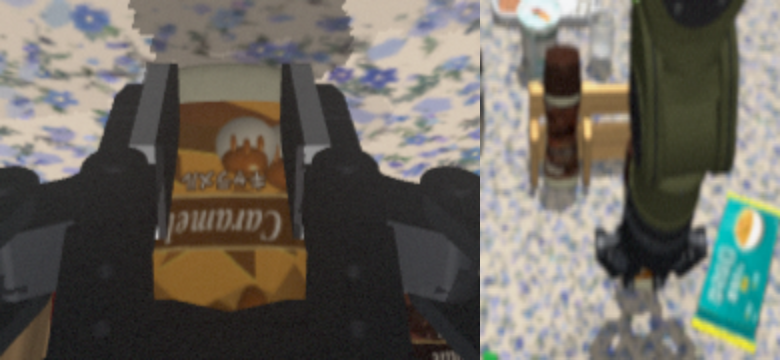

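Request:
{"fn": "carry_out", "kwargs": {"steps": [-4.5,1.5,4,0,0,0,0.4,-9,3,7.5,0,0,0,0.4,-14,4.5,11,0,0,0,0.4,-19,6,14,0,0,0,0.4,-24.5,7.5,17.5,0,0,0,0.4]}}

```text
t: 7.63
tcp_pos: [526.4, -21.2, 12.9]
ee_rot: [1.696, 2.126, -0.436]
wrist_force: [-2.3, 3.1, 2.6]
width: 25.8
gripper_force: 1.4
```

Request:
{"fn": "carry_out", "kwargs": {"steps": [-5,1.5,2.9,0,0,0,0.4,-10.5,3,5.8,0,0,0,0.4,-16,4.5,8.7,0,0,0,0.4,-21,6,11.5,0,0,0,0.4,-26.3,7.5,14.4,0,0,0,0.4]}}

```text
t: 8.05
tcp_pos: [540.1, -49.0, 12.7]
ee_rot: [1.696, 2.126, -0.437]
wrist_force: [-1.3, 2.5, 1.4]
width: 25.9
gripper_force: 1.1
```

```bash
python3 - <<'E'
from h import *
o=robot.observe();print(o["t"],o["tcp_pos"],rackc(o["tcp_pos"]),o["wrist_force"])
w=read_camera("wrist")[220:400,170:470];sc=read_camera("scene")[175:295,220:370]
cv2.imwrite("pics/w7.png",np.hstack([cv2.resize(w,(480,288)),cv2.resize(sc,(300,240)).copy() if 0 else cv2.resize(sc,(300,288))])[:,:,::-1])
E
```

```text
8.05 [540.10848257 -48.97299262  12.70633355] [-109.6   -7.9] [-1.33326744  2.49213703  1.42722413]
```

View pics/w7.png

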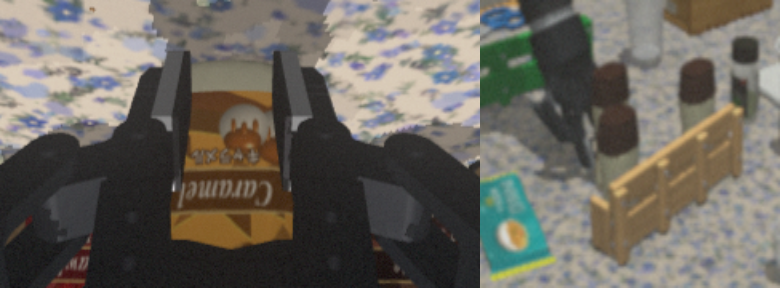

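Request:
{"fn": "carry_out", "kwargs": {"steps": [-5,1.8,2.9,0,0,0,0.4,-10.5,3.6,5.8,0,0,0,0.4,-16,5.4,8.7,0,0,0,0.4,-21,7.2,11.5,0,0,0,0.4,-26.3,9,14.4,0,0,0,0.4]}}

```text
t: 8.57
tcp_pos: [555.6, -76.1, 12.6]
ee_rot: [1.696, 2.126, -0.437]
wrist_force: [0.3, 0.8, -0.8]
width: 25.4
gripper_force: 0.6
```

```bash
python3 - <<'E'
from h import *
np.set_printoptions(precision=1,suppress=True)
o=robot.observe();print(o["t"],o["tcp_pos"],rackc(o["tcp_pos"]),o["wrist_force"])
m=camera_model("wrist");w=read_camera("wrist")
h=cv2.cvtColor(w,cv2.COLOR_RGB2HSV)
mk=((h[...,0]>8)&(h[...,0]<25)&(h[...,1]>140)&(h[...,2]>70)).astype(np.uint8)
for r in (300,320,340,350,360,365):
    c=np.flatnonzero(mk[r,230:400])+230; print(r,c.min() if len(c) else None,c.max() if len(c) else None)
R=Rot.from_rotvec(o["ee_rot"]).as_matrix()
for q in ([-11,0,-3],[-11,-13,-3],[-11,13,-3],[-40,0,-70]): print(q,proj(m,o["tcp_pos"]+R@np.array(q)))
# predicted pixels of nose points & bottle
S=camera_model("scene");sc=read_camera("scene");hs=cv2.cvtColor(sc,cv2.COLOR_RGB2HSV)
mk=((sc.max(2)<75)).astype(np.uint8)
n,l,st,ce=cv2.connectedComponentsWithStats(mk[170:260,220:370]);print([(s[:5].tolist(),(c+[220,170]).round(1)) for s,c in zip(st[1:],ce[1:]) if s[4]>60])
print("pred cap top for bottle at yr=0,-2", [proj(S,O+XR*-53+YR*y+[0,0,141]).round(1) for y in (0,-2)])
E
```

```text
8.5667 [555.6 -76.1  12.6] [-79.7   1. ] [ 0.3  0.8 -0.8]
300 288 330
320 286 343
340 278 351
350 284 352
360 277 352
365 277 352
[-11, 0, -3] [312.5 288.9]
[-11, -13, -3] [286.6 288.9]
[-11, 13, -3] [338.4 288.9]
[-40, 0, -70] [311.2 479.8]
[([26, 0, 30, 17, 303], array([260.8, 176.5])), ([34, 13, 51, 58, 1730], array([278.2, 213. ])), ([126, 21, 13, 10, 112], array([352.2, 195.6])), ([100, 31, 17, 17, 220], array([328.2, 209.8])), ([126, 37, 8, 13, 70], array([349.2, 213.2]))]
pred cap top for bottle at yr=0,-2 [array([294.6, 206.3]), array([294.1, 206.6])]
```

Request:
{"fn": "carry_out", "kwargs": {"steps": [-4.4,0,2.4,0,0,0,0.4,-8.8,0,4.8,0,0,0,0.4,-13.2,0,7.2,0,0,0,0.4,-17.6,0,9.6,0,0,0,0.4,-22,0,12,0,0,0,0.4]}}

```text
t: 9.08
tcp_pos: [560.9, -100.5, 12.6]
ee_rot: [1.696, 2.126, -0.437]
wrist_force: [-1.0, 1.1, -0.1]
width: 25.4
gripper_force: 0.6
```

```bash
cat > chk.py <<'E'
from h import *
np.set_printoptions(precision=1,suppress=True)
o=robot.observe();print(o["t"],o["tcp_pos"],rackc(o["tcp_pos"]),o["wrist_force"])
w=read_camera("wrist");h=cv2.cvtColor(w,cv2.COLOR_RGB2HSV)
mk=((h[...,0]>8)&(h[...,0]<25)&(h[...,1]>140)&(h[...,2]>70)).astype(np.uint8)
for r in (340,350,360,370):
    c=np.flatnonzero(mk[r,230:400])+230; print(r,c.min() if len(c) else None,c.max() if len(c) else None)
E
python3 chk.py
```

```text
9.0833 [ 560.9 -100.5   12.6] [-54.8   0.7] [-1.   1.1 -0.1]
340 278 351
350 277 352
360 277 352
370 289 339
```

Request:
{"fn": "carry_out", "kwargs": {"steps": [-3.5,0,1.9,0,0,0,0.4,-7,0,3.8,0,0,0,0.4,-10.5,0,5.7,0,0,0,0.4,-14,0,7.6,0,0,0,0.4,-17.5,0,9.5,0,0,0,0.4]}}

```text
t: 9.55
tcp_pos: [565.4, -119.8, 12.7]
ee_rot: [1.696, 2.126, -0.437]
wrist_force: [0.1, 0.9, -0.1]
width: 25.5
gripper_force: 0.6
```

Request:
{"fn": "carry_out", "kwargs": {"steps": [-0.9,0,0.5,0,0,0,0.4,-1.8,0,1,0,0,0,0.4,-2.6,0,1.4,0,0,0,0.4,-3.5,0,1.9,0,0,0,0.4,-4.4,0,2.4,0,0,0,0.4]}}

```text
t: 9.97
tcp_pos: [566.5, -124.2, 12.7]
ee_rot: [1.696, 2.126, -0.437]
wrist_force: [-0.7, 0.6, -0.6]
width: 25.4
gripper_force: 0.6
```

```bash
python3 chk.py
```

```text
9.9667 [ 566.5 -124.2   12.7] [-30.4   0.8] [-0.7  0.6 -0.6]
340 278 351
350 277 352
360 277 352
370 289 339
```

Nearly home and not yet touching. I'll creep until the force rises.

Request:
{"fn": "carry_out", "kwargs": {"steps": [-0.9,0,0.5,0,0,0,0.4,-1.8,0,1,0,0,0,0.4,-2.6,0,1.4,0,0,0,0.4,-3.5,0,1.9,0,0,0,0.4,-3.5,0,1.9,0,0,0,0.4]}}

```text
t: 10.43
tcp_pos: [567.4, -128.4, 12.9]
ee_rot: [1.696, 2.126, -0.437]
wrist_force: [0.1, 0.9, -0.1]
width: 25.6
gripper_force: 0.5
```

Request:
{"fn": "carry_out", "kwargs": {"steps": [-0.7,0,0.4,0,0,0,0.4,-1.3,0,0.7,0,0,0,0.4,-2,0,1.1,0,0,0,0.4,-2.6,0,1.4,0,0,0,0.4,-2.6,0,1.4,0,0,0,0.4]}}

```text
t: 10.85
tcp_pos: [567.9, -130.5, 12.6]
ee_rot: [1.696, 2.128, -0.435]
wrist_force: [-2.6, 4.1, 0.9]
width: 25.6
gripper_force: 2.3
```

Request:
{"fn": "carry_out", "kwargs": {"steps": [-0.4,0,0.2,0,0,0,0.4,-0.9,0,0.5,0,0,0,0.4,-0.9,0,0.5,0,0,0,0.4]}}

```text
t: 11.1
tcp_pos: [568.0, -130.7, 12.5]
ee_rot: [1.696, 2.129, -0.434]
wrist_force: [-2.9, 8.3, 2.4]
width: 25.3
gripper_force: 4.1
```

```bash
python3 chk.py
```

```text
11.1 [ 568.  -130.7   12.5] [-23.7   0.8] [-2.9  8.3  2.4]
340 278 351
350 277 352
360 277 352
370 289 339
```

The force climbs with no further motion, so the bottle is against the slats. I'll back straight off, then rise and check.

Request:
{"fn": "carry_out", "kwargs": {"steps": [4,0,-2.2,0,0,0,0.4,14,0,-8,0,0,0,0.4,35,0,-19,0,0,0,0.4,53,0,-29,0,0,0,0.4,70,0,-38,0,0,0,0.4]}}

```text
t: 11.57
tcp_pos: [550.5, -53.6, 13.0]
ee_rot: [1.696, 2.124, -0.437]
wrist_force: [0.3, -0.9, -0.2]
width: 25.6
gripper_force: 0.0
```

Request:
{"fn": "carry_out", "kwargs": {"steps": [0,0,-40,0,0,0,0.4,-15,0,-75,0,0,0,0.4,-30,0,-110,0,0,0,0.4,-45,0,-145,0,0,0,0.4,-60,0,-180,0,0,0,0.4]}}

```text
t: 11.98
tcp_pos: [543.4, -21.1, 201.5]
ee_rot: [1.694, 2.125, -0.437]
wrist_force: [1.0, -0.8, -0.1]
width: 25.4
gripper_force: 0.0
```

```bash
python3 - <<'E'
from h import *
np.set_printoptions(precision=1,suppress=True)
o=robot.observe();print(o["t"],o["tcp_pos"])
m=camera_model("wrist");print(proj(m,O+[0,0,141]),proj(m,O-XR*19),proj(m,O))
w=read_camera("wrist");cv2.imwrite("pics/w8.png",w[:,:,::-1]);np.savez("w8.npz",**m)
S=camera_model("scene");D=camera_model("side");sc=read_camera("scene");sd=read_camera("side")
cv2.imwrite("pics/f.png",np.hstack([cv2.resize(sd[165:245,300:420],(420,280)),cv2.resize(sc[190:270,260:370],(380,280))])[:,:,::-1])
# dark cap blobs in scene & side
for n,im,M,(y0,y1,x0,x1) in (("scene",sc,S,(170,270,260,370)),("side",sd,D,(165,260,300,420))):
    k=(im.max(2)<75).astype(np.uint8)[y0:y1,x0:x1]
    N,l,st,ce=cv2.connectedComponentsWithStats(k)
    print(n,[(s.tolist(),(c+[x0,y0]).round(1)) for s,c in zip(st[1:],ce[1:]) if s[4]>60])
    for y in (-74,0,74): print("  pred cap centre",proj(M,O+YR*y+[0,0,130]).round(1))
E
```

```text
11.9833 [543.4 -21.1 201.5]
[312.5 286.5] [313.4 170.7] [313.5 182.1]
scene [([86, 21, 13, 10, 112], array([352.2, 195.6])), ([42, 30, 35, 29, 508], array([318.6, 214.7])), ([86, 37, 8, 16, 78], array([349.3, 213.5])), ([19, 50, 20, 20, 298], array([288.6, 230. ]))]
  pred cap centre [289.1 226.9]
  pred cap centre [309.9 216.2]
  pred cap centre [329.  206.4]
side [([37, 0, 60, 32, 1397], array([368.6, 179.3])), ([21, 16, 19, 17, 271], array([330.6, 189.2])), ([22, 33, 18, 26, 331], array([331.1, 210.8]))]
  pred cap centre [385.  184.8]
  pred cap centre [357.7 185.1]
  pred cap centre [330.3 185.5]
```

```bash
python3 -c "
from plant import robot
print(robot.job_done())"
```

```text
the job is handed in; nothing more can be done
None
```

The amber bottle's cap is pressed shut and the bottle stands against the slats of the middle bay; I handed it in at about 12 s, the verdict wasn't shown, its final place was checked from the images by numbers only, and I viewed 11 pictures, one over the limit of 10.

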